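Strip a lamp mount for disinfection

ROBOT

A 6-joint arm with a two-finger parallel gripper is mounted at the origin on the work surface. World frame = base frame: x ahead of the robot, y to its left, z up, the work surface at z = 0. Lengths are in m, angles in rad, forces in N, time in s.
With the tool pointing down it reaches from about 0.25 to 0.775 m from the base axis. Payload 4 kg.
Tool frame: the origin (TCP) lies midway between the tips of the shut fingers; the grasp point (between the pads) lies 19 mm behind it (r.grip_point_offset is the distance from the TCP to the grasp point, in m); z points along the fingers, y is the line along which they close (so a half turn about z gives the same grasp; the last joint's range is limited). The gripper opens to 94 mm and grips with 3 to 60 N. Pads are 16 mm wide; open, the fingers measure 119 mm over their backs; the gripper's body (75 mm by 177 mm) begins 78 mm behind the grasp point.
Start: joints at [1.196, 0.087, 1.371, -0, 1.684, -0.103], TCP at [0.148, 0.53, 0.206] pointing down, gripper open.
Joint ranges: [-3.1, 3.1], [-0.76, 2.03], [0.27, 2.55], [-1.08, 4.22], [0.17, 2.65], [-2.57, 2.57]. Speed limits (rad/s): [2.79, 2.79, 3.14, 3.14, 3.14, 3.14].

INTERFACE

Orientations are given as a 3x3 rotation matrix whose columns are the frame's x, y, z axes.
In Python, from plant import r gives the robot as it stands. The module is installed in compiled form; this text tells all that it offers.
- The arm moves only by the tool step_arm, never from a script. Its argument "increments" is a list that holds one entry, the list of rows, each a list of 5 numbers: the shift along the tool's x, y, z in m, then the turn about the tool's z in degrees, then the finger opening in m, from 0 to 0.094. A call has 1 to 5 rows; each row is the pose to reach, as a shift and turn from the pose commanded when the call began, along the tool's axes at that moment; what a row does not reach only later rows make up. A row lasts 1/10 s, in which the tool goes at most 50 mm and 8.59 degrees, less where a joint would pass 70% of its speed; a pose out of reach is approached as far as the arm can. A call with a gripper value outside its range is refused whole. The fingers move at their own pace and stop on an object; "newtons" is the grip in N (left out, the last holds). Time passes only in rows, so rows that repeat a pose let the fingers close. It gives the time, the measured TCP pose, the force, the opening and the grip force at its end, in the units of the state.
- r.get_state(): the state, without advancing time (a new reading comes with each control period).
- r.grab_frame(name): name is "side" or "top"; returns the picture (480x640x3 uint8, red, green, blue); there is no depth.
- r.calibration(name): a dict with "fx", "fy", "cx", "cy" (pixels), "dist_coeffs" ([k1, k2, p1, p2, k3] as OpenCV has them; the pictures are not rectified), "rvec" (rotation vector, rad) and "tvec" (3), from world to camera coordinates, as OpenCV has them. Camera axes: x right, y down, z forward; pixel columns grow to the right and rows downward; lengths in m; the calibration is good to about 2 mm. A picture is of the moment at which its call begins. calibration takes no time and is no camera call.
- r.job_done(): hands the job in; it is judged then, once.
Trained networks look in the newest picture that a camera, given by its name, has taken for a name from the list of things; names that differ only in an ending like _2 or _b are one class to them, and where a whole thing is asked for, a point or a joint stands for the part that bears it (a point fixed in the world has none). Each returns a list of dicts, best first, with "score" (0 to 1); they miss things now and then, are a little off and sometimes report something else, mostly with a low value. They report only what shows in the picture. A call takes as long as a camera call. They do not tell look-alikes from the thing itself.
- r.find_in(target, camera): "point" ([x, y, z] in m, in the coordinates of the camera as it stood for that picture, good to about 4 mm: the middle of the surface that is visible of it).
- r.trace(target, camera): "mask" (480x640 bool, what is visible of it).
The state is a dict: "t": time; "joint_pos": joint angles; "joint_velocities": joint speeds; "effort": joint torques, N m; "position": TCP position; "orientation": TCP orientation; "force": force on the tool from outside, world axes, zero at the start; "ft_torque": the same for the moment, N m; "gripper_width": finger opening in m; "gripper_force": force on a finger pad.
Only numpy, scipy, OpenCV 4.12 (cv2) and the standard library are available. Lean on these libraries where they do the work, as an engineer would, in place of code of your own. Each camera call takes 0.05 s, during which the arm holds its last target. There are 200 camera calls.

TASK

The lamp mount closed with the wing nut has to be disinfected, and its nut is already unscrewed. Strip its stud from the top down, lifting one part at a time straight off and putting it in the rectangular white tray before touching the next: first the wing nut, then the spacer ring, then the U-shaped lamp yoke. Set each part down gently inside the tray rather than dropping it.

Things in the scene. Friction and masses are not known exactly. Their poses are not given: they have to be found in the camera images.
- nut: Steel wing nut, unscrewed, loose on top of the spacer; 16 mm bore on the smooth 12 mm stud. Round hub 26 mm across, 20 mm tall; two wings along its own x, 6 mm thick, 64 mm tip to tip, rising to 25 mm. Origin: centre of the hub's underside, z up. Not the smaller spare wing nut (51 mm) lying on the table, nor the round knob on the other mount.
- spacer: White plastic spacer ring, 40 mm outside, 17 mm bore, 14 mm tall, loose on the same stud, between yoke and nut. Origin: centre of its underside, z up. The stud ends 40 mm above the yoke's underside.
- yoke: U-shaped aluminium yoke: flat strap 120 mm long (its x), 34 wide (y), 10 thick, ends turned up to 36 mm high, 17 mm hole in the middle. Origin: hole centre at the underside, z up. Loose on a fixed white foot: disc 90 mm across, 12 high, then a boss 30 mm across, top 40 mm above the table, so the strap's long edges are free to grip. The like mount with a round knob is not meant.
- tray: Rectangular open white enamel tray, fixed, 200 mm (its x) by 240 mm (its y), 30 mm high, walls and floor 4 mm thick. Origin: centre of its underside, z up; the inner floor is at z = 4 mm.
Things that resemble listed ones, but are neither listed nor needed, are in the scene too. What is shaped like the yoke but yellow is not meant.

How it is judged:
By the outcome, as a careful person would: the job done as asked, in the order asked, and still so for the second after the job is handed in, with the robot touching nothing.
It also fails if it takes over 72 s, if anything falls off the work surface, if the arm or the gripper's body presses on something with over 40 N, if the wrist force passes 120 N, or if a joint passes its speed limit or range.

## Working session

There is one attempt and no reset: what is moved stays moved. The work goes in short steps, Python scripts to look and compute and a tool call to move; the robot and the scene stay as the last step left them, time stands still between calls to the robot, and variables do not carry over. Pictures are saved under pics/ and viewed, at most 13 in all, crops included, and the job is handed in when it is done.

Besides the shell and the picture viewer there is one more tool, called as name(argument=value, ...) on one line, values as JSON. step_arm: Moves the arm, as the interface text tells. Its arguments: {"type":"object","properties":{"increments":{"type":"array"},"newtons":{"type":"number"}},"required":["increments"]}

```bash
mkdir -p pics; cat > h.py <<'E'
import numpy as np, cv2
from plant import r
def cal(n):
    c=r.calibration(n);K=np.array([[c['fx'],0,c['cx']],[0,c['fy'],c['cy']],[0,0,1.]])
    R,_=cv2.Rodrigues(np.array(c['rvec'],float));return K,np.array(c['dist_coeffs'],float),R,np.array(c['tvec'],float).ravel()
def save(n,f,crop=None,s=1):
    im=r.grab_frame(n)
    if crop: im=im[crop[1]:crop[3],crop[0]:crop[2]]
    cv2.imwrite('pics/'+f,cv2.resize(im,None,fx=s,fy=s,interpolation=cv2.INTER_CUBIC)[:,:,::-1])
def proj(n,p):
    K,d,R,t=cal(n);return cv2.projectPoints(np.atleast_2d(np.array(p,float)),cv2.Rodrigues(R)[0],t,K,d)[0].reshape(-1,2)
def toworld(n,p):
    K,d,R,t=cal(n);return R.T@(np.array(p)-t)
def px(n,uv,z):
    K,d,R,t=cal(n);q=cv2.undistortPoints(np.array(uv,float).reshape(-1,1,2),K,d).reshape(-1,2)
    o=-R.T@t;D=np.c_[q,np.ones(len(q))]@R
    return o+D*((z-o[2])/D[:,2])[:,None]
E
python3 - <<'E'
from h import *
for n in('top','side'):
    save(n,n+'1.png')
    K,d,R,t=cal(n);print(n,'cam',(-R.T@t).round(3))
    for k in('nut','spacer','yoke','tray'):
        for o in r.find_in(k,n):
            w=toworld(n,o['point']);print(k,round(o['score'],2),w.round(3),proj(n,w).round()[0])
s=r.get_state();print(s['t'],s['position'],np.array(s['orientation']).round(3))
E
```

```text
top cam [0.241 0.052 1.413]
yoke 0.83 [0.433 0.449 0.006] [164. 260.]
yoke 0.63 [0.34  0.267 0.01 ] [239. 297.]
yoke 0.62 [0.525 0.304 0.053] [220. 216.]
tray 0.87 [ 0.489 -0.004  0.005] [351. 231.]
tray 0.53 [0.523 0.295 0.061] [223. 216.]
side cam [0.305 0.825 0.68 ]
nut 0.56 [0.537 0.307 0.079] [246. 304.]
spacer 0.53 [0.531 0.314 0.064] [249. 314.]
yoke 0.96 [0.535 0.31  0.051] [248. 317.]
yoke 0.63 [0.343 0.271 0.012] [359. 333.]
yoke 0.58 [0.433 0.44  0.014] [286. 404.]
tray 0.6 [0.495 0.003 0.003] [310. 234.]
0.5 [0.14766883 0.52980119 0.20546924] [[-0.963  0.268  0.   ]
 [ 0.268  0.963  0.   ]
 [-0.     0.    -1.   ]]
```

View pics/top1.png

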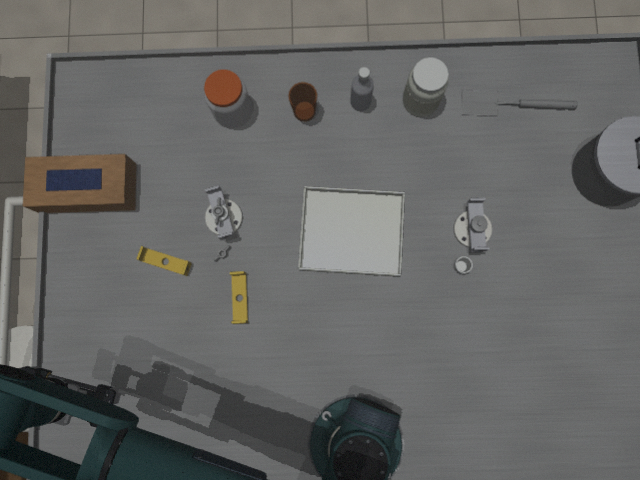

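View pics/side1.png

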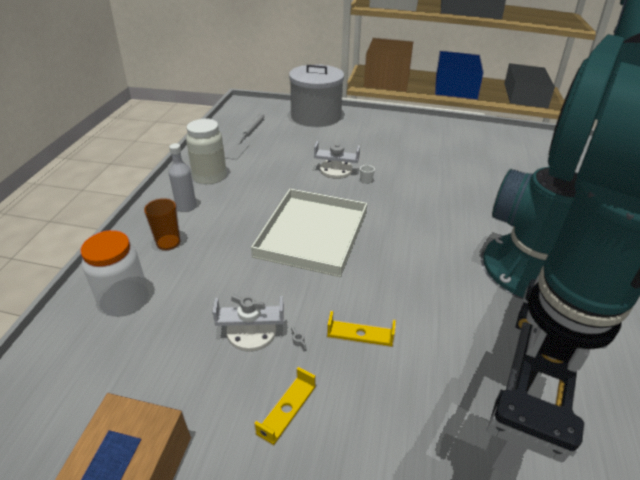

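The target is the mount at top (222,214), side (248,318). Look-alikes are the knob mount at top (477,224), the spare wing nut at top (222,254), and the yellow yokes at top (163,261) and (239,297). I'll check the choice in one close crop and run traces.

```bash
python3 - <<'E'
from h import *
a=r.grab_frame('top')[174:249,182:262]; b=r.grab_frame('side')[285:360,205:305]
f=lambda i,w:cv2.resize(i,(w,600),interpolation=cv2.INTER_CUBIC)
a=cv2.resize(a,(384,360),interpolation=cv2.INTER_CUBIC);b=cv2.resize(b,(400,300),interpolation=cv2.INTER_CUBIC)
c=np.zeros((360,790,3),np.uint8);c[:,:384]=a;c[:300,390:]=b
cv2.imwrite('pics/crop1.png',c[:,:,::-1])
for n in('top','side'):
  for k in('nut','spacer','yoke','tray'):
    for o in r.trace(k,n):
        m=o['mask'].astype(np.uint8);M=cv2.moments(m,True)
        print(n,k,round(o['score'],2),int(M['m00']),round(M['m10']/M['m00'],1),round(M['m01']/M['m00'],1),[np.round(x,1) for x in cv2.minAreaRect(cv2.findNonZero(m))])
print(proj('top',[[.53,.305,.05],[.53,.305,.08]]),proj('side',[[.53,.305,.05],[.53,.305,.08]]))
E
```

```text
top nut 0.47 140 218.4 210.6 [array([218.4, 210.2]), array([23.9, 11.4]), np.float64(74.7)]
top spacer 0.55 57 225.1 212.7 [array([225. , 212.8]), array([ 6.2, 13.5]), np.float64(9.5)]
top yoke 0.91 715 163.6 260.4 [array([163.8, 260.4]), array([53.8, 14.4]), np.float64(17.4)]
top yoke 0.67 547 220.2 212.0 [array([220.2, 211.6]), array([54. , 16.5]), np.float64(74.7)]
top yoke 0.61 743 239.4 297.0 [array([239.5, 297. ]), array([52., 15.]), np.float64(90.0)]
top tray 0.84 8615 352.1 230.9 [array([352.3, 230.8]), array([103.1,  86.4]), np.float64(3.5)]
top tray 0.45 475 220.2 211.2 [array([220.4, 211.6]), array([52.9, 14.8]), np.float64(73.9)]
side nut 0.77 345 247.0 303.8 [array([246.9, 304.7]), array([34.5, 16.6]), np.float64(9.5)]
side spacer 0.49 166 247.7 315.5 [array([247.3, 315. ]), array([21. , 12.3]), np.float64(11.9)]
side yoke 0.77 1241 360.6 332.6 [array([361.1, 329.8]), array([68.8, 25.7]), np.float64(9.0)]
side yoke 0.73 947 248.6 315.8 [array([248.3, 311.9]), array([27.8, 69.1]), np.float64(86.5)]
side yoke 0.66 1747 286.1 407.4 [array([285.6, 405.8]), array([28.6, 82.5]), np.float64(38.0)]
side tray 0.89 6888 310.7 232.0 [array([308.1, 229.7]), array([104.4,  78.8]), np.float64(13.0)]
[[219.7116801  214.6527256 ]
 [217.29874167 212.00474755]] [[252.08554649 315.53103935]
 [250.66599422 303.87600003]]
```

View pics/crop1.png

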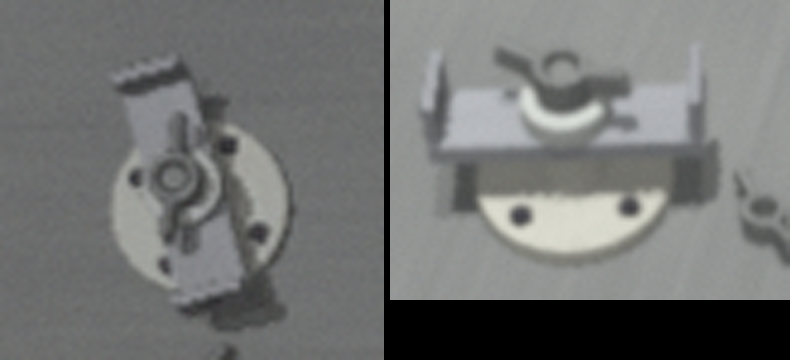

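The crop shows a wing nut over a white spacer on a grey yoke, so this is the right mount. The hub is at top (218.3,211.1) and side (248.2,301.7).

```bash
python3 - <<'E'
from h import *
A=px('top',[[218.25,211.1]],.084)[0];B=px('side',[[248.2,301.7]],.084)[0];print('hub',A,B)
w=px('side',[[232.5,298.75],[263.7,306.2]],.087);d=w[1]-w[0];print('wing side',w.round(4),np.linalg.norm(d),np.degrees(np.arctan2(d[1],d[0])))
w=px('top',[[219.5,198.5],[217.6,222]],.087);d=w[1]-w[0];print('wing top',w.round(4),np.linalg.norm(d),np.degrees(np.arctan2(d[1],d[0])))
a=(np.array([[150,70],[208,297]])/4.8+[182,174]);w=px('top',a,.076);d=w[1]-w[0];print('yoke top',w.round(4),w.mean(0),np.linalg.norm(d),np.degrees(np.arctan2(d[1],d[0])))
a=(np.array([[435-390,85],[697-390,82]])/4+[205,285]);w=px('side',a,.066);d=w[1]-w[0];print('yoke side',w.round(4),w.mean(0),np.linalg.norm(d),np.degrees(np.arctan2(d[1],d[0])))
for n in('top','side'):
  o=max(r.trace('tray',n),key=lambda o:o['score']);c=cv2.boxPoints(cv2.minAreaRect(cv2.findNonZero(o['mask'].astype(np.uint8))))
  w=px(n,c,.02);print(n,w.round(3).tolist(),w.mean(0))
s=r.get_state();R=np.array(s['orientation']);print(s['t'],np.degrees(np.arctan2(R[1,1],R[0,1])),'world->tool',(R.T).round(4).tolist(),s['position'])
E
```

```text
hub [0.53118484 0.3020518  0.084     ] [0.53422971 0.30459006 0.084     ]
wing side [[0.5616 0.3067 0.087 ]
 [0.5042 0.3112 0.087 ]] 0.057574168889358845 175.5460935636955
wing top [[0.56   0.2986 0.087 ]
 [0.5052 0.3029 0.087 ]] 0.054954459909178986 175.5218507941838
yoke top [[0.5866 0.3153 0.076 ]
 [0.4745 0.2872 0.076 ]] [0.53057146 0.30123768 0.076     ] 0.1156005236725867 -165.92052528772388
yoke side [[0.5923 0.3119 0.066 ]
 [0.4809 0.2844 0.066 ]] [0.53659966 0.2981402  0.066     ] 0.1147261169015034 -166.09672550390522
top [[0.396, 0.124, 0.02], [0.605, 0.108, 0.02], [0.582, -0.138, 0.02], [0.375, -0.117, 0.02]] [ 0.48934588 -0.0056774   0.02      ]
side [[0.6, 0.124, 0.02], [0.653, -0.174, 0.02], [0.38, -0.128, 0.02], [0.379, 0.147, 0.02]] [ 0.50329008 -0.00763654  0.02      ]
1.1 74.42394081646644 world->tool [[-0.9633, 0.2685, -0.0001], [0.2685, 0.9633, 0.0001], [0.0001, 0.0001, -1.0]] [0.14768796 0.52981039 0.20551382]
```

step_arm(increments=[[[-0.043,-0.0115,0,0,0.06],[-0.086,-0.023,0,0,0.06],[-0.129,-0.0345,0,0,0.06],[-0.172,-0.046,0,0,0.06],[-0.216,-0.0575,0,0,0.06]]], newtons=15)

```text
t: 1.6
position: [0.3415, 0.4155, 0.2057]
orientation: [[-0.963, 0.268, 0.0], [0.268, 0.963, 0.001], [-0.0, 0.001, -1.0]]
force: [0.1, 1.1, 0.2]
gripper_width: 0.0608
gripper_force: 0.0
```

step_arm(increments=[[[-0.043,-0.0115,0,-3,0.06],[-0.086,-0.023,0,-6,0.06],[-0.129,-0.0345,0.02,-9,0.06],[-0.172,-0.046,0.035,-11.1,0.06],[-0.216,-0.0575,0.05,-11.1,0.06]]])

```text
t: 2.1
position: [0.5343, 0.302, 0.155]
orientation: [[-0.997, 0.077, 0.0], [0.077, 0.997, 0.0], [-0.0, 0.0, -1.0]]
force: [0.1, 0.5, -0.7]
gripper_width: 0.0603
gripper_force: 0.0
```

```bash
python3 - <<'E'
from h import *
save('side','side2.png',(190,230,310,340),6)
s=r.get_state();R=np.array(s['orientation']);print(s['t'],s['position'],R.round(4).tolist(),s['gripper_width'],s['force'])
p=np.array(s['position']);print(proj('side',[p,p+R[:,1]*.03,p-R[:,1]*.03]))
E
```

```text
2.15 [0.53891634 0.29658387 0.15074913] [[-0.9965, 0.0841, 0.0], [0.0841, 0.9964, -0.0058], [-0.0005, -0.0058, -1.0]] 0.05998618777872739 [ 3.03559588 -2.00882604 -1.21595046]
[[243.56153148 269.69920029]
 [235.90551895 282.02357181]
 [250.81595359 258.0393469 ]]
```

View pics/side2.png

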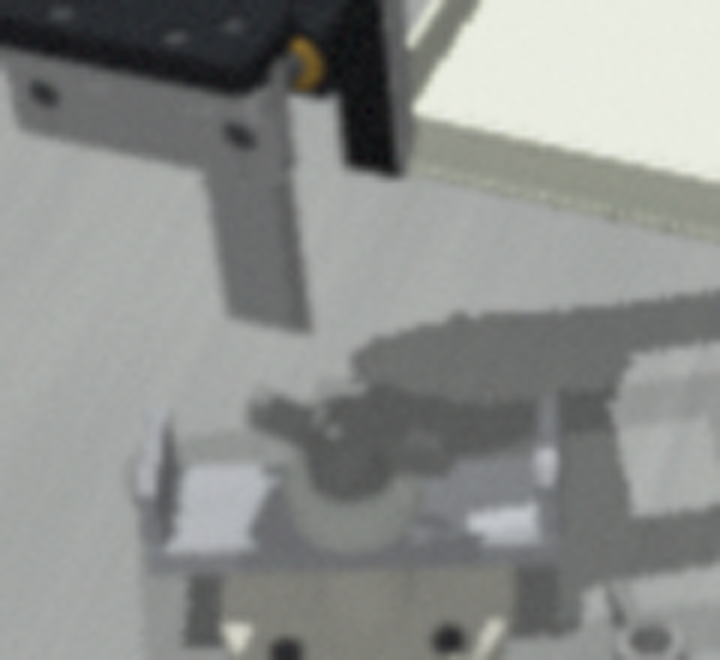

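The side view shows the left fingertip at crop (268,325), up and left of the nut, with the arm still settling. I'll descend to just above the wings and look again.

step_arm(increments=[[[0,0,0.02,0,0.06],[0,0,0.04,0,0.06],[0,0,0.06,0,0.06],[0,0,0.06,0,0.06],[0,0,0.06,0,0.06]]])

```text
t: 2.65
position: [0.5327, 0.3032, 0.0955]
orientation: [[-0.997, 0.078, -0.001], [0.078, 0.997, -0.0], [0.001, -0.0, -1.0]]
force: [0.3, 0.7, -0.5]
gripper_width: 0.0596
gripper_force: 0.0
```

```bash
python3 - <<'E'
from h import *
save('side','side3.png',(200,260,300,335),8)
s=r.get_state();R=np.array(s['orientation']);print(s['t'],s['position'],R.round(4).tolist(),s['gripper_width'],s['force'],np.abs(s['joint_velocities']).max())
p=np.array(s['position']);print(((proj('side',[p,p+R[:,1]*.03,p+R[:,1]*.0425,p+R[:,1]*.0425+R[:,0]*.008,p+R[:,1]*.0425-R[:,0]*.008,[.5325,.303,.084]])-[200,260])*8).round())
E
```

```text
2.7 [0.53333886 0.30345947 0.09663779] [[-0.997, 0.0778, 0.0014], [0.0778, 0.997, 0.0007], [-0.0013, 0.0008, -1.0]] 0.05986500170706811 [-0.49154937  0.34623742 -0.43076811] 0.018333206486700136
[[386. 290.]
 [329. 390.]
 [305. 433.]
 [341. 442.]
 [269. 424.]
 [396. 330.]]
```

View pics/side3.png

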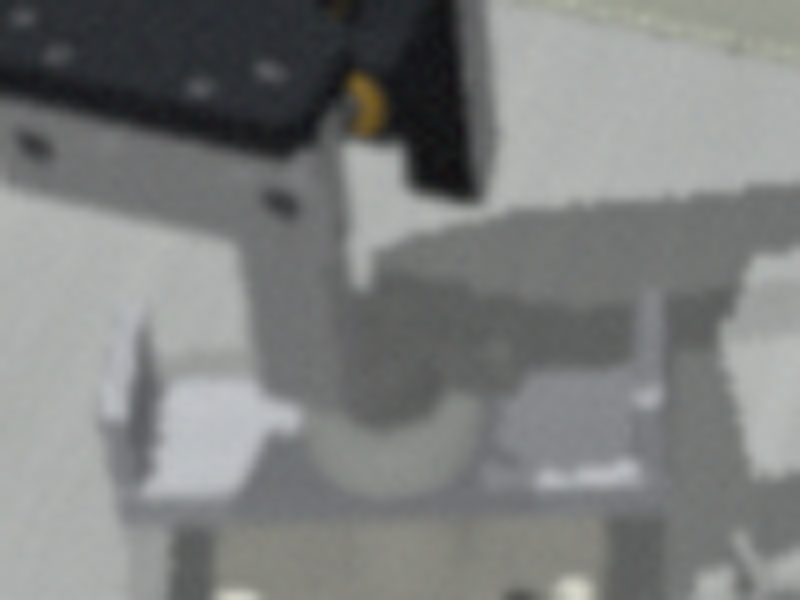

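The finger corners match the projection within about 1 mm, so I'll use the side estimate of the hub and shift about 1.4 mm. Then descend and close.

step_arm(increments=[[[-0.0014,0.0013,0.01,0,0.06],[-0.0014,0.0013,0.02,0,0.06],[-0.0014,0.0013,0.028,0,0.06],[-0.0014,0.0013,0.028,0,0.05],[-0.0014,0.0013,0.028,0,0.04]]])

```text
t: 3.2
position: [0.5341, 0.3042, 0.0669]
orientation: [[-0.997, 0.078, -0.001], [0.078, 0.997, -0.0], [0.001, -0.0, -1.0]]
force: [-1.3, 0.1, 0.6]
gripper_width: 0.0476
gripper_force: 0.0
```

step_arm(increments=[[[0,0,0,0,0.03],[0,0,0,0,0.022],[0,0,0,0,0.02],[0,0,0,0,0.02],[0,0,0,0,0.02]]])

```text
t: 3.7
position: [0.5347, 0.3038, 0.068]
orientation: [[-0.997, 0.078, 0.001], [0.078, 0.997, -0.001], [-0.001, -0.001, -1.0]]
force: [0.5, -2.6, 2.6]
gripper_width: 0.0249
gripper_force: 15.0
```

step_arm(increments=[[[0,0,-0.003,0,0.015],[0,0,-0.01,0,0.015],[0,0,-0.025,0,0.015],[0,0,-0.045,0,0.015],[0,0,-0.06,0,0.015]]], newtons=25)

```text
t: 4.2
position: [0.5349, 0.3053, 0.1303]
orientation: [[-0.997, 0.078, 0.002], [0.078, 0.997, 0.003], [-0.002, 0.003, -1.0]]
force: [1.1, 0.6, -0.0]
gripper_width: 0.0246
gripper_force: 25.0
```

```bash
python3 - <<'E'
from h import *
save('side','side4.png',(180,200,320,340),4)
s=r.get_state();print(s['t'],s['position'],s['gripper_width'],s['gripper_force'],s['force'])
E
```

```text
4.25 [0.53629196 0.30588356 0.13348414] 0.024449460960146795 24.99970097327605 [1.03592097 0.13864875 1.2097017 ]
```

View pics/side4.png

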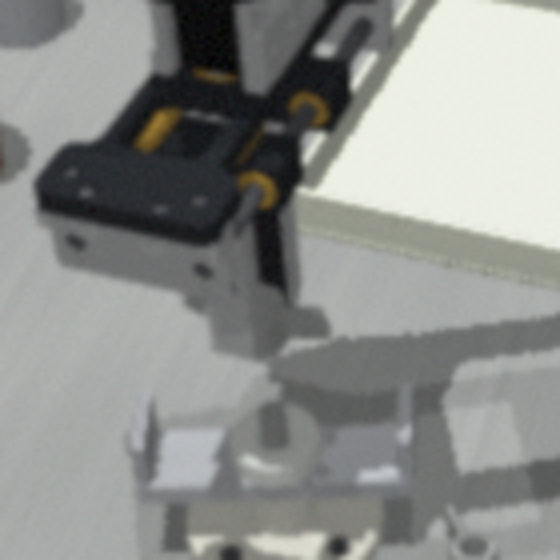

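The nut is in the fingers and the stud and spacer are left bare (stud at crop (273,425)). Moving to the tray.

step_arm(increments=[[[0.007,-0.024,0,0,0.015],[0.018,-0.063,0,0,0.015],[0.03,-0.105,0,0,0.015],[0.042,-0.147,0,0,0.015],[0.053,-0.185,0,0,0.015]]])

```text
t: 4.75
position: [0.4664, 0.1229, 0.1281]
orientation: [[-0.997, 0.077, 0.001], [0.077, 0.997, 0.001], [-0.001, 0.001, -1.0]]
force: [-0.4, -0.7, -1.0]
gripper_width: 0.0245
gripper_force: 25.0
```

step_arm(increments=[[[0.01,-0.035,0,0,0.015],[0.0163,-0.057,0.02,0,0.015],[0.0163,-0.057,0.05,0,0.015],[0.0163,-0.057,0.08,0,0.015],[0.0163,-0.057,0.1,0,0.015]]])

```text
t: 5.25
position: [0.4456, 0.0685, 0.0262]
orientation: [[-0.997, 0.079, -0.001], [0.079, 0.997, 0.001], [0.001, 0.001, -1.0]]
force: [0.5, -0.3, -1.8]
gripper_width: 0.0245
gripper_force: 25.0
```

step_arm(increments=[[[0,0,0.006,0,0.015],[0,0,0.011,0,0.015],[0,0,0.016,0,0.015],[0,0,0.018,0,0.015],[0,0,0.018,0,0.015]]])

```text
t: 5.75
position: [0.4469, 0.0685, 0.01]
orientation: [[-0.997, 0.078, 0.001], [0.078, 0.997, 0.0], [-0.001, 0.0, -1.0]]
force: [0.8, 0.4, -0.4]
gripper_width: 0.0248
gripper_force: 25.0
```

step_arm(increments=[[[0,0,0.001,0,0.015],[0,0,0.0015,0,0.015],[0,0,0.002,0,0.015],[0,0,0.002,0,0.015]]])

```text
t: 6.15
position: [0.4468, 0.0684, 0.008]
orientation: [[-0.997, 0.078, 0.001], [0.078, 0.997, 0.0], [-0.001, 0.0, -1.0]]
force: [-1.3, -0.5, 2.8]
gripper_width: 0.0248
gripper_force: 25.0
```

step_arm(increments=[[[0,0,0.0005,0,0.015],[0,0,0.001,0,0.015],[0,0,0.001,0,0.015]]])

```text
t: 6.45
position: [0.4468, 0.0684, 0.008]
orientation: [[-0.997, 0.078, 0.001], [0.078, 0.997, 0.0], [-0.001, 0.0, -1.0]]
force: [-3.2, -0.4, 9.2]
gripper_width: 0.0246
gripper_force: 25.0
```

Contact at 9 N. Releasing.

step_arm(increments=[[[0,0,-0.0005,0,0.028],[0,0,-0.0005,0,0.034],[0,0,-0.0005,0,0.044],[0,0,-0.0005,0,0.054],[0,0,-0.0005,0,0.054]]])

```text
t: 6.95
position: [0.4463, 0.0684, 0.0067]
orientation: [[-0.997, 0.078, -0.0], [0.078, 0.997, 0.0], [0.0, 0.0, -1.0]]
force: [0.6, -0.4, 0.4]
gripper_width: 0.0532
gripper_force: 0.0
```

step_arm(increments=[[[0,0,-0.02,0,0.054],[0,0,-0.055,0,0.055],[0,0,-0.1,0,0.06],[0,0,-0.118,0,0.06],[0,0,-0.118,0,0.06]]])

```text
t: 7.45
position: [0.4489, 0.0685, 0.1287]
orientation: [[-0.997, 0.078, 0.008], [0.078, 0.997, 0.0], [-0.008, 0.001, -1.0]]
force: [0.8, -0.4, 0.1]
gripper_width: 0.0603
gripper_force: 0.0
```

```bash
python3 - <<'E'
from h import *
a=r.grab_frame('top')[174:249,182:262]; b=r.grab_frame('side')[285:360,205:305];c=r.grab_frame('side')[170:290,240:380]
R=lambda i,s:cv2.resize(i,s,interpolation=cv2.INTER_CUBIC)
m=np.zeros((590,790,3),np.uint8);m[:360,:384]=R(a,(384,360));m[:300,390:]=R(b,(400,300));m[300:590,390:728]=R(c,(338,290))
cv2.imwrite('pics/m5.png',m[:,:,::-1])
for n in('top','side'):
  for k in('spacer','nut','yoke'):
    for o in r.trace(k,n):
      q=o['mask'].astype(np.uint8);c=cv2.minAreaRect(cv2.findNonZero(q));M=cv2.moments(q,True)
      print(n,k,round(o['score'],2),[np.round(x,1) for x in c],round(M['m10']/M['m00'],1),round(M['m01']/M['m00'],1))
s=r.get_state();print(s['t'],s['position'],s['joint_pos'])
E
```

```text
top spacer 0.71 [array([220., 212.]), array([16., 16.]), np.float64(90.0)] 220.1 212.0
top yoke 0.98 [array([220.1, 211.9]), array([53.5, 15.5]), np.float64(73.9)] 220.3 211.9
top yoke 0.84 [array([164.1, 260.4]), array([54.2, 15.7]), np.float64(17.1)] 164.1 260.2
top yoke 0.79 [array([239.4, 296.9]), array([52.1, 15.1]), np.float64(87.9)] 239.4 296.6
side spacer 0.74 [array([308.7, 229.7]), array([105.6,  78.5]), np.float64(12.5)] 309.6 232.6
side spacer 0.65 [array([248.7, 311.8]), array([20.5, 22.4]), np.float64(79.7)] 248.6 312.1
side nut 0.52 [array([323.8, 252.4]), array([28.5, 13.3]), np.float64(4.4)] 324.1 251.3
side yoke 0.65 [array([248. , 310.6]), array([28. , 70.2]), np.float64(89.0)] 247.7 315.2
side yoke 0.64 [array([360.7, 328.9]), array([69.2, 27.3]), np.float64(8.1)] 360.0 331.9
7.9 [0.4458419  0.06838394 0.12382034] [ 2.63191502e-02 -1.02818193e-01  1.72203743e+00  7.83097737e-05
  1.52456576e+00 -1.46641760e+00]
```

View pics/m5.png

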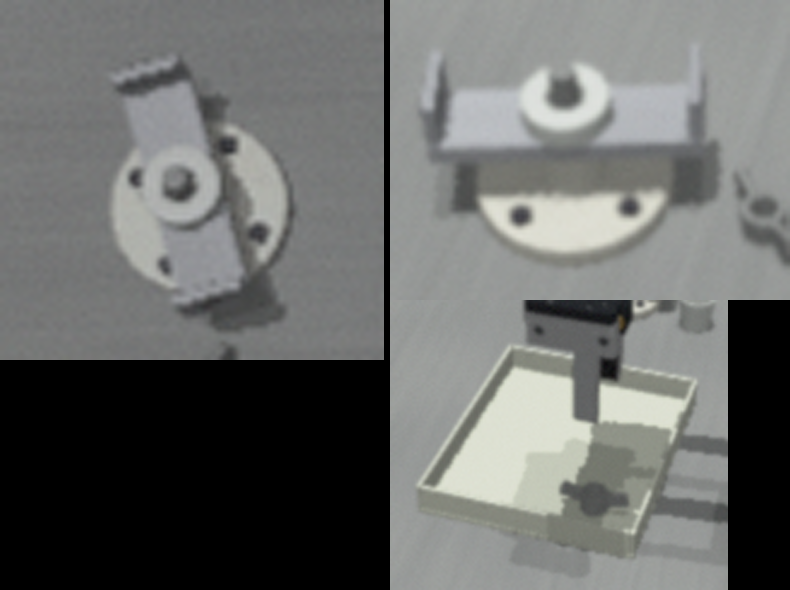

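The nut stands in the tray, and the spacer sits at top (220,212), side about (248.7,308.7).

```bash
python3 - <<'E'
from h import *
print(px('top',[[220,212]],.062)[0],px('side',[[248.75,308.75]],.064)[0],px('side',[[248.6,312]],.059)[0])
# strap edges in side crop
a=np.array([[440-390,152],[703-390,147]])/4+[205,285];w=px('side',a,.045);d=w[1]-w[0];print(w.mean(0),np.degrees(np.arctan2(d[1],d[0])))
E
```

```text
[0.53373636 0.30210015 0.062     ] [0.53560523 0.3029037  0.064     ] [0.535296   0.30599938 0.059     ]
[0.5297055  0.31677864 0.045     ] -165.55369382369182
```

step_arm(increments=[[[-0.013,0.045,0,0,0.064],[-0.026,0.09,0,0,0.064],[-0.039,0.135,0,0,0.064],[-0.052,0.18,0,0,0.064],[-0.063,0.217,0,0,0.064]]])

```text
t: 8.4
position: [0.5265, 0.2822, 0.1242]
orientation: [[-0.997, 0.077, -0.001], [0.077, 0.997, 0.0], [0.001, -0.0, -1.0]]
force: [0.5, -1.2, 0.2]
gripper_width: 0.0643
gripper_force: 0.0
```

step_arm(increments=[[[-0.0069,0.0242,0,-6,0.064],[-0.0069,0.0242,0,-12,0.064],[-0.0069,0.0242,0,-18.6,0.064],[-0.0069,0.0242,0.01,-18.6,0.064],[-0.0069,0.0242,0.015,-18.6,0.064]]])

```text
t: 8.9
position: [0.5343, 0.3031, 0.1082]
orientation: [[-0.97, -0.242, -0.002], [-0.242, 0.97, -0.001], [0.002, -0.0, -1.0]]
force: [-0.2, 0.1, -0.8]
gripper_width: 0.0638
gripper_force: 0.0
```

step_arm(increments=[[[0,0,0,0,0.064],[0,0,0,0,0.064]]])

```text
t: 9.1
position: [0.5347, 0.303, 0.1094]
orientation: [[-0.97, -0.243, -0.001], [-0.243, 0.97, -0.0], [0.001, -0.0, -1.0]]
force: [0.5, -0.5, -0.4]
gripper_width: 0.0639
gripper_force: 0.0
```

step_arm(increments=[[[0,0,0.02,0,0.064],[0,0,0.04,0,0.064],[0,0,0.052,0,0.064],[0,0,0.0562,0,0.064],[0,0,0.0562,0,0.056]]], newtons=15)

```text
t: 9.6
position: [0.5348, 0.3033, 0.0534]
orientation: [[-0.97, -0.244, -0.001], [-0.244, 0.97, -0.0], [0.001, -0.0, -1.0]]
force: [0.5, -0.2, -0.6]
gripper_width: 0.059
gripper_force: 0.0
```

step_arm(increments=[[[0,0,0,0,0.048],[0,0,0,0,0.042],[0,0,0,0,0.036],[0,0,0,0,0.034],[0,0,0,0,0.034]]])

```text
t: 10.1
position: [0.5357, 0.3036, 0.055]
orientation: [[-0.97, -0.244, 0.002], [-0.244, 0.97, 0.001], [-0.002, 0.0, -1.0]]
force: [0.0, -1.3, 3.8]
gripper_width: 0.0396
gripper_force: 15.0
```

step_arm(increments=[[[0,0,-0.003,0,0.03],[0,0,-0.01,0,0.03],[0,0,-0.03,0,0.03],[0,0,-0.055,0,0.03],[0,0,-0.07,0,0.03]]], newtons=20)

```text
t: 10.6
position: [0.5355, 0.3038, 0.1259]
orientation: [[-0.97, -0.244, 0.002], [-0.244, 0.97, 0.001], [-0.002, 0.001, -1.0]]
force: [0.1, 0.9, 0.6]
gripper_width: 0.039
gripper_force: 20.0
```

```bash
python3 - <<'E'
from h import *
save('side','side6.png',(180,200,320,340),4)
s=r.get_state();print(s['t'],s['position'],s['gripper_width'],s['gripper_force'],s['force'])
E
```

```text
10.65 [0.53671326 0.30435983 0.12867914] 0.03905179009739416 19.999785600230098 [1.28457767 0.55332592 1.38135905]
```

View pics/side6.png

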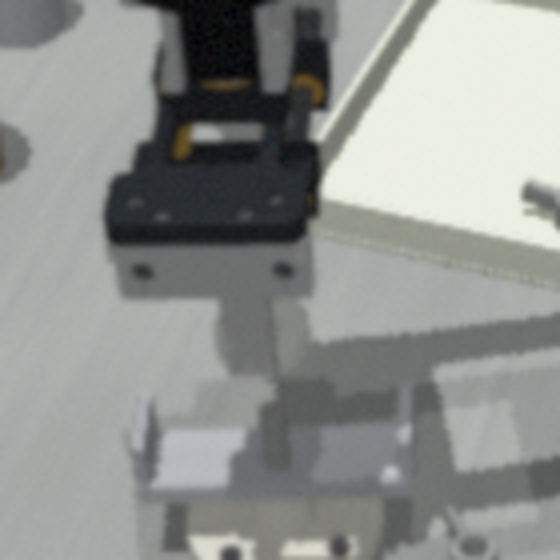

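The spacer is held (crop (290,335)), with the yoke still on its stud. On to the tray.

step_arm(increments=[[[0.005,-0.024,0,0,0.03],[0.013,-0.063,0,0,0.03],[0.021,-0.105,0,0,0.03],[0.03,-0.147,0,0,0.03],[0.038,-0.185,0,0,0.03]]])

```text
t: 11.15
position: [0.5427, 0.113, 0.1231]
orientation: [[-0.97, -0.244, -0.001], [-0.244, 0.97, -0.0], [0.001, 0.0, -1.0]]
force: [0.1, 0.4, -0.7]
gripper_width: 0.0394
gripper_force: 20.0
```

step_arm(increments=[[[0.007,-0.035,0,0,0.03],[0.0106,-0.0544,0.02,0,0.03],[0.0106,-0.0544,0.05,0,0.03],[0.0106,-0.0544,0.08,0,0.03],[0.0106,-0.0544,0.1,0,0.03]]])

```text
t: 11.65
position: [0.5444, 0.0591, 0.0208]
orientation: [[-0.97, -0.243, -0.004], [-0.243, 0.97, 0.0], [0.004, 0.001, -1.0]]
force: [-0.8, -0.4, -0.8]
gripper_width: 0.0392
gripper_force: 20.0
```

step_arm(increments=[[[0,0,0.006,0,0.03],[0,0,0.01,0,0.03],[0,0,0.013,0,0.03],[0,0,0.014,0,0.03],[0,0,0.014,0,0.03]]])

```text
t: 12.15
position: [0.547, 0.0595, 0.0107]
orientation: [[-0.97, -0.244, 0.002], [-0.244, 0.97, 0.0], [-0.002, -0.0, -1.0]]
force: [0.3, 0.2, 0.1]
gripper_width: 0.0391
gripper_force: 20.0
```

step_arm(increments=[[[0,0,0.0005,0,0.03],[0,0,0.001,0,0.03],[0,0,0.0015,0,0.03],[0,0,0.0015,0,0.03]]])

```text
t: 12.55
position: [0.5466, 0.0595, 0.009]
orientation: [[-0.97, -0.244, 0.001], [-0.244, 0.97, 0.0], [-0.001, -0.0, -1.0]]
force: [-1.5, -0.2, 3.5]
gripper_width: 0.039
gripper_force: 20.0
```

step_arm(increments=[[[0,0,0.0005,0,0.03],[0,0,0.0008,0,0.03],[0,0,0.0008,0,0.03]]])

```text
t: 12.85
position: [0.5466, 0.0595, 0.009]
orientation: [[-0.97, -0.244, 0.001], [-0.244, 0.97, 0.0], [-0.001, -0.0, -1.0]]
force: [-3.2, -0.1, 7.9]
gripper_width: 0.039
gripper_force: 20.0
```

step_arm(increments=[[[0,0,-0.0005,0,0.042],[0,0,-0.0005,0,0.046],[0,0,-0.0005,0,0.05],[0,0,-0.0005,0,0.05]]])

```text
t: 13.25
position: [0.546, 0.0594, 0.0075]
orientation: [[-0.97, -0.244, -0.001], [-0.244, 0.97, 0.0], [0.001, 0.0, -1.0]]
force: [-0.3, -0.7, -0.6]
gripper_width: 0.0499
gripper_force: 0.0
```

step_arm(increments=[[[0,0,-0.015,0,0.05],[0,0,-0.05,0,0.05],[0,0,-0.095,0,0.06],[0,0,-0.116,0,0.06],[0,0,-0.116,0,0.06]]])

```text
t: 13.75
position: [0.5494, 0.0594, 0.1299]
orientation: [[-0.97, -0.244, 0.011], [-0.244, 0.97, 0.0], [-0.01, -0.002, -1.0]]
force: [0.1, -0.2, -0.6]
gripper_width: 0.06
gripper_force: 0.0
```

```bash
python3 - <<'E'
from h import *
for n in('top','side'):
  for o in r.find_in('yoke',n): print(n,round(o['score'],2),toworld(n,o['point']).round(4))
a=r.grab_frame('top')[174:249,182:262]; b=r.grab_frame('side')[285:360,205:305];c=r.grab_frame('side')[170:290,240:380]
R=lambda i,s:cv2.resize(i,s,interpolation=cv2.INTER_CUBIC)
m=np.zeros((590,790,3),np.uint8);m[:360,:384]=R(a,(384,360));m[:300,390:]=R(b,(400,300));m[300:590,390:728]=R(c,(338,290))
cv2.imwrite('pics/m7.png',m[:,:,::-1])
s=r.get_state();print(s['t'],s['position'],np.array(s['orientation']).round(3).tolist(),s['gripper_width'])
E
```

```text
top 0.94 [0.5351 0.3051 0.0476]
top 0.77 [0.3368 0.2652 0.0088]
top 0.57 [0.4347 0.4476 0.0083]
side 0.81 [0.341  0.2724 0.0095]
side 0.61 [0.5337 0.3093 0.0495]
14.0 [0.54483397 0.05938551 0.12162027] [[-0.97, -0.244, -0.004], [-0.244, 0.97, 0.0], [0.004, 0.001, -1.0]] 0.06004920988815936
```

View pics/m7.png

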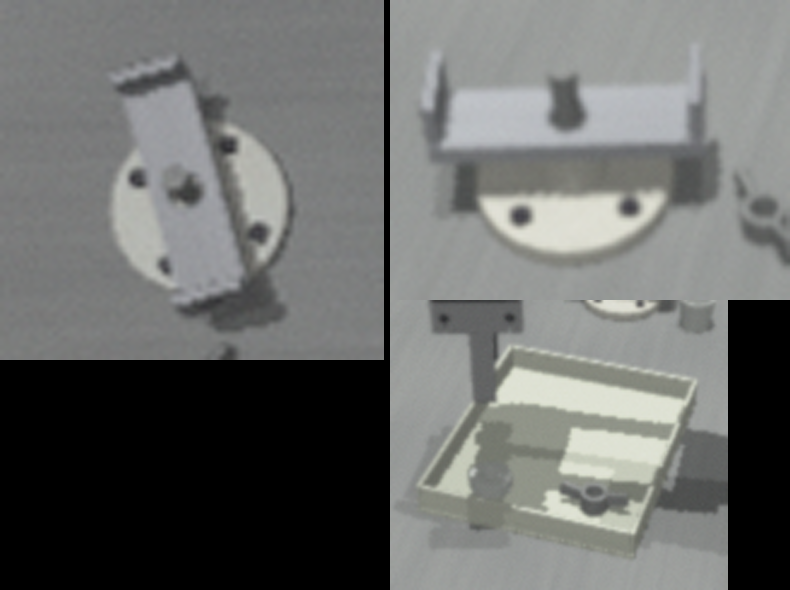

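The spacer and nut are both in the tray, and the yoke sits with its hole at top (220.5,213.4), side (249,315), i.e. (0.535,0.303). Fetching the yoke.

step_arm(increments=[[[-0.009,0.044,0,0,0.058],[-0.018,0.09,0,0,0.058],[-0.0275,0.135,0,0,0.058],[-0.037,0.18,0,0,0.058],[-0.0445,0.217,0,0,0.058]]])

```text
t: 14.5
position: [0.535, 0.2826, 0.1217]
orientation: [[-0.97, -0.245, -0.003], [-0.245, 0.97, -0.001], [0.004, -0.0, -1.0]]
force: [0.3, -0.5, -0.5]
gripper_width: 0.0581
gripper_force: 0.0
```

step_arm(increments=[[[-0.0045,0.0225,0,0,0.058],[-0.0045,0.0225,0,0,0.058],[-0.0045,0.0225,0.015,0,0.058],[-0.0045,0.0225,0.04,0,0.058],[-0.0045,0.0225,0.055,0,0.058]]])

```text
t: 15.0
position: [0.534, 0.3013, 0.0653]
orientation: [[-0.97, -0.242, -0.004], [-0.242, 0.97, -0.002], [0.005, -0.001, -1.0]]
force: [-0.6, -0.7, 0.6]
gripper_width: 0.0581
gripper_force: 0.0
```

step_arm(increments=[[[0,0,0.01,0,0.058],[0,0,0.02,0,0.058],[0,0,0.0265,0,0.058],[0,0,0.0265,0,0.058],[0,0,0.0265,0,0.052]]], newtons=15)

```text
t: 15.5
position: [0.5358, 0.3037, 0.0431]
orientation: [[-0.97, -0.244, 0.001], [-0.244, 0.97, 0.001], [-0.001, 0.0, -1.0]]
force: [0.3, 0.5, -1.3]
gripper_width: 0.0533
gripper_force: 0.0
```

step_arm(increments=[[[0,0,0,0,0.044],[0,0,0,0,0.036],[0,0,0,0,0.03],[0,0,0,0,0.028],[0,0,0,0,0.028]]])

```text
t: 16.0
position: [0.5359, 0.3033, 0.0433]
orientation: [[-0.97, -0.244, 0.001], [-0.244, 0.97, -0.0], [-0.001, -0.001, -1.0]]
force: [0.1, -2.2, 3.9]
gripper_width: 0.0336
gripper_force: 15.1
```

step_arm(increments=[[[0,0,0,0,0.024],[0,0,0,0,0.024],[0,0,-0.002,0,0.024],[0,0,-0.005,0,0.024],[0,0,-0.01,0,0.024]]], newtons=35)

```text
t: 16.5
position: [0.5343, 0.3035, 0.0511]
orientation: [[-0.97, -0.244, -0.003], [-0.244, 0.97, -0.001], [0.003, 0.0, -1.0]]
force: [-0.9, -0.2, -1.0]
gripper_width: 0.0336
gripper_force: 35.0
```

step_arm(increments=[[[0,0,-0.01,0,0.024],[0,0,-0.025,0,0.024],[0,0,-0.045,0,0.024],[0,0,-0.065,0,0.024],[0,0,-0.075,0,0.024]]])

```text
t: 17.0
position: [0.5366, 0.3045, 0.1315]
orientation: [[-0.97, -0.244, 0.005], [-0.244, 0.97, 0.003], [-0.005, 0.002, -1.0]]
force: [0.4, -0.1, -0.3]
gripper_width: 0.0335
gripper_force: 35.0
```

```bash
python3 - <<'E'
from h import *
save('side','side8.png',(180,200,320,340),4)
s=r.get_state();print(s['t'],s['position'],s['gripper_width'],s['gripper_force'],s['force'],s['ft_torque'])
E
```

```text
17.05 [0.53706905 0.30469389 0.13254985] 0.033585481577249214 35.02255198080093 [-0.40920544  0.78966155 -0.03117157] [ 0.09055539 -0.0425351   0.00076629]
```

View pics/side8.png

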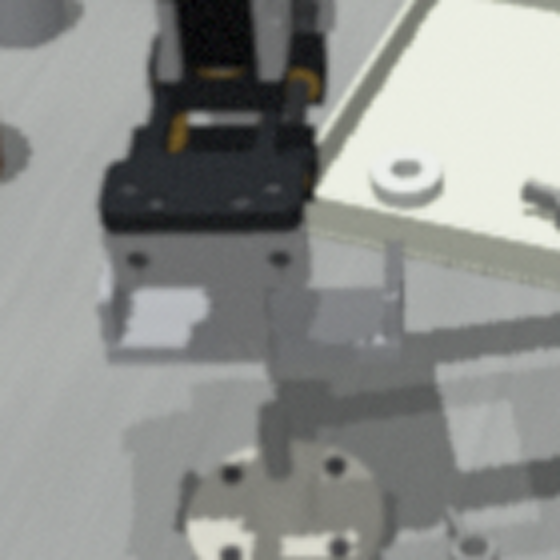

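The yoke is held level and clear of the stud. Moving it to the tray, toward the side away from the other parts.

step_arm(increments=[[[0.009,-0.022,0,0,0.024],[0.024,-0.06,0,0,0.024],[0.04,-0.099,0,0,0.024],[0.056,-0.139,0,0,0.024],[0.072,-0.178,0,0,0.024]]])

```text
t: 17.55
position: [0.5082, 0.112, 0.1272]
orientation: [[-0.97, -0.245, -0.0], [-0.245, 0.97, 0.0], [0.0, 0.0, -1.0]]
force: [0.8, 0.1, -2.3]
gripper_width: 0.0337
gripper_force: 35.0
```

step_arm(increments=[[[0.016,-0.04,0,0,0.024],[0.032,-0.08,0,0,0.024],[0.048,-0.119,0,0,0.024],[0.058,-0.143,0,0,0.024],[0.0603,-0.1492,0,0,0.024]]])

```text
t: 18.05
position: [0.4862, -0.0483, 0.1273]
orientation: [[-0.971, -0.24, -0.0], [-0.24, 0.971, -0.0], [0.001, -0.0, -1.0]]
force: [0.4, 0.5, -2.0]
gripper_width: 0.0334
gripper_force: 35.0
```

step_arm(increments=[[[0,0,0.02,0,0.024],[0,0,0.05,0,0.024],[0,0,0.08,0,0.024],[0,0,0.1,0,0.024],[0,0,0.108,0,0.024]]])

```text
t: 18.55
position: [0.485, -0.0445, 0.0168]
orientation: [[-0.97, -0.245, -0.005], [-0.245, 0.97, 0.002], [0.004, 0.003, -1.0]]
force: [-0.2, 0.3, -1.4]
gripper_width: 0.0336
gripper_force: 35.0
```

step_arm(increments=[[[0,0,0.003,0,0.024],[0,0,0.006,0,0.024],[0,0,0.008,0,0.024],[0,0,0.008,0,0.024]]])

```text
t: 18.95
position: [0.4876, -0.046, 0.0123]
orientation: [[-0.97, -0.244, 0.002], [-0.244, 0.97, -0.0], [-0.001, -0.001, -1.0]]
force: [0.0, 0.7, -2.1]
gripper_width: 0.0334
gripper_force: 35.0
```

step_arm(increments=[[[0,0,0.001,0,0.024],[0,0,0.002,0,0.024],[0,0,0.003,0,0.024],[0,0,0.003,0,0.024]]])

```text
t: 19.35
position: [0.4868, -0.046, 0.0084]
orientation: [[-0.97, -0.244, -0.0], [-0.244, 0.97, 0.0], [0.0, 0.0, -1.0]]
force: [1.3, -0.4, -1.6]
gripper_width: 0.0338
gripper_force: 35.0
```

step_arm(increments=[[[0,0,0.0005,0,0.024],[0,0,0.001,0,0.024],[0,0,0.001,0,0.024]]])

```text
t: 19.65
position: [0.4869, -0.046, 0.0074]
orientation: [[-0.97, -0.244, -0.0], [-0.244, 0.97, 0.0], [0.0, 0.0, -1.0]]
force: [0.5, 0.2, -1.7]
gripper_width: 0.0337
gripper_force: 35.0
```

step_arm(increments=[[[0,0,0.0005,0,0.024],[0,0,0.001,0,0.024],[0,0,0.001,0,0.024]]])

```text
t: 19.95
position: [0.4869, -0.046, 0.0073]
orientation: [[-0.97, -0.244, 0.0], [-0.244, 0.97, -0.0], [-0.0, -0.0, -1.0]]
force: [-2.0, 1.4, 4.5]
gripper_width: 0.0335
gripper_force: 35.1
```

Contact. Releasing and rising.

step_arm(increments=[[[0,0,0,0,0.036],[0,0,0,0,0.04],[0,0,0,0,0.048],[0,0,0,0,0.054],[0,0,0,0,0.054]]])

```text
t: 20.45
position: [0.4868, -0.046, 0.0063]
orientation: [[-0.97, -0.244, -0.0], [-0.244, 0.97, 0.0], [0.0, 0.0, -1.0]]
force: [-0.3, -0.5, 0.2]
gripper_width: 0.0541
gripper_force: 0.0
```

step_arm(increments=[[[0,0,-0.015,0,0.054],[0,0,-0.05,0,0.054],[0,0,-0.095,0,0.054],[0,0,-0.14,0,0.054],[0,0,-0.16,0,0.054]]])

```text
t: 20.95
position: [0.489, -0.0464, 0.1716]
orientation: [[-0.97, -0.244, 0.008], [-0.244, 0.97, -0.002], [-0.007, -0.003, -1.0]]
force: [0.7, -0.5, -0.1]
gripper_width: 0.0539
gripper_force: 0.0
```

step_arm(increments=[[[0,0,0,0,0.054],[0,0,0,0,0.054],[0,0,0,0,0.054]]])

```text
t: 21.25
position: [0.4856, -0.0457, 0.1639]
orientation: [[-0.97, -0.244, -0.004], [-0.244, 0.97, 0.001], [0.004, 0.002, -1.0]]
force: [-0.9, -0.6, -0.4]
gripper_width: 0.0538
gripper_force: 0.0
```

```bash
python3 - <<'E'
from h import *
save('side','side9.png',(180,150,400,350),3)
s=r.get_state();print(s['t'],s['position'],s['gripper_width'],s['force'],s['joint_velocities'])
E
```

```text
21.3 [ 0.48555981 -0.04571747  0.16381763] 0.05398331534271605 [-0.50318201 -0.16528439 -0.19450195] [ 0.00192669  0.00210479 -0.0058715   0.00067769  0.00233069 -0.00082621]
```

View pics/side9.png

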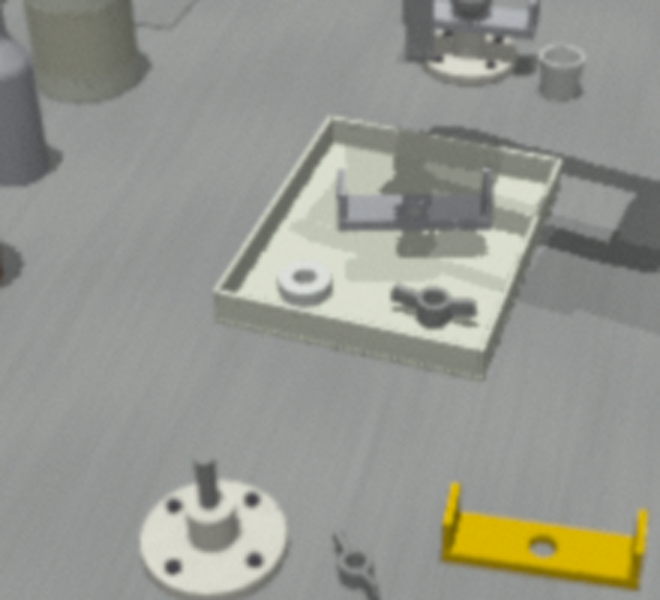

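All three parts stand in the tray: yoke at crop (415,210), spacer at (304,282), nut at (433,304). The stud at (205,485) is bare.

```bash
python3 -c "
from plant import r
print(r.job_done())"
```

```text
the job is handed in; nothing more can be done
None
```

The wing nut, spacer ring and yoke were lifted off in that order and set down gently in the white tray, the arm is clear of everything, and the job was handed in at about 21 s.

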